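# Drop the splash shield's prop leg and hold the shield upright

## Robot

A 7-joint arm with a two-finger parallel gripper is mounted at the origin on a cart in front of the work surface, level with it; the furniture and walls round the work are solid. World frame = base frame: x ahead of the robot, y to its left, z up, the work surface at z = 0. Lengths are in m, angles in rad, forces in N, time in s.
With the tool pointing down it reaches from about 0.4 to 0.85 m from the base axis. Payload 10.4 kg.
Tool frame: the origin (TCP) lies on the centre line of the jaws, within the pads' length; the fingertips stand 14 mm ahead of it and the grasp point (between the pads) lies 5 mm behind it (manip.tip_reach is the distance from the TCP to the fingertips, in m); z points along the fingers, y is the line along which they close (so a half turn about z gives the same grasp; the last joint's range is limited). The gripper opens to 85 mm and grips with 20 to 120 N. Pads are 22 mm wide; open, the fingers measure 114 mm over their backs; the gripper's body (76 mm by 85 mm) begins 54 mm behind the grasp point. The pads swing forward as they close: fully open they stand 13 mm farther back than shut.
Start: joints at [1.087, 0.332, -0.065, 1.46, 0.022, 1.35, -0.088], TCP at [0.278, -0.56, 0.245] pointing down, gripper open.
Joint ranges: [-2.6, 2.6], [-0.5, 2.12], [-1.47, 1.34], [0.16, 2.42], [-1.27, 4.41], [0.06, 2.06], [-2.6, 2.6]. Speed limits (rad/s): [2.22, 2.22, 2.79, 2.79, 3.14, 3.14, 3.14].

## Interface

Orientations are given as a unit quaternion [x, y, z, w].
In Python, from workcell import manip gives the robot as it stands.
- The arm moves only by the shell command python3 -m pendant 'ROWS' [FORCE]. ROWS is JSON, a list of rows, each a list of 7 numbers: the shift along the tool's x, y, z in units of 50 mm (1.0 is 50 mm), then the turn, a rotation vector about the tool's x, y, z in units of 8 degrees (1.0 is 8 degrees), then the opening, from -1 (shut) to 1 (fully open), so that 0 is half open. In form: [[dx, dy, dz, ax, ay, az, jaw], ...]. A call has exactly 10 rows; each row is the pose to reach, as a shift and turn from the pose commanded when the call began, along the tool's axes at that moment; what a row does not reach only later rows make up. A row lasts 1/8 s, in which the tool goes at most 62.5 mm and 10.7 degrees, less where a joint would pass 70% of its speed; a pose out of reach is approached as far as the arm can. A call with a gripper value outside its range is refused whole. The fingers move at their own pace and stop on an object; FORCE is the grip in N (left out, the last holds). Time passes only in rows, so rows that repeat a pose let the fingers close, or fill a call up. It gives the time, the measured TCP pose, the force, the opening and the grip force at its end, in the units of the state.
- manip.get_obs(): the state, without advancing time (a new reading comes with each control period).
- manip.camera(name): name is "scene" or "top"; returns (picture, depth): 400x640x3 uint8, red, green, blue; 400x640 float32, m along the optical axis (not along the pixel's ray), 0 where there is no reading.
- manip.get_calibration(name): a dict with "fx", "fy", "cx", "cy" (pixels), "xyz" and "orientation" of the camera in the world. Camera axes: x right, y up, looking along -z (the intrinsics and any distortion apply to the point x, -y, -z); pixel columns grow to the right and rows downward; lengths in m; the calibration is good to about 2 mm. A picture is of the moment at which its call begins. get_calibration takes no time and is no camera call.
- manip.hand_in(): hands the job in; it is judged then, once.
Trained networks look in the newest picture that a camera, given by its name, has taken for a name from the list of things; names that differ only in an ending like _2 or _b are one class to them, and where a whole thing is asked for, a point or a joint stands for the part that bears it (a point fixed in the world has none). Each returns a list of dicts, best first, with "p" (0 to 1); they miss things now and then, are a little off and sometimes report something else, mostly with a low value. They report only what shows in the picture. A call takes as long as a camera call.
- manip.find_in(thing, camera): "box" ([left, top, right, bottom] in pixels, round what is visible of it).
- manip.trace(thing, camera): "pixels" (400x640 bool, what is visible of it) and "box" ([left, top, right, bottom] in pixels, round what is visible of it).
- manip.tip_of(thing, camera): "pixel" ([column, row] in pixels: a listed point, or the origin of a listed thing).
The state is a dict: "clock": time; "joint_pos": joint angles; "joint_velocities": joint speeds; "tau": joint torques, N m; "position": TCP position; "ee_rot": TCP orientation; "ft_force": force on the tool from outside, world axes, zero at the start; "torque": the same for the moment, N m; "grip_width": opening from 0.0 (shut) to 1.0 (fully open); "grasp_force": force on a finger pad.
Only numpy, scipy, OpenCV 4.12 (cv2) and the standard library are available. Lean on these libraries where they do the work, as an engineer would, in place of code of your own. Each camera call takes 0.05 s, during which the arm holds its last target. There are 200 camera calls.

## Task

The bench splash shield is leaning back in its foot with its prop leg folded up: while it still leans back, flip the leg over centre so that it drops towards you all the way down to its stop. Then grip the shield by its top rail, bring it upright without letting it tip forward onto the leg, and finish while still gripping the rail and holding the shield upright and still, ready for a colleague to tighten the foot screws. Leave the bottles, vials and jar around it alone.

Things in the scene. Friction and masses are not known exactly. Their poses are not given: they have to be found in the camera images.
- shield_base: The shield's foot: dark steel plate 120 x 260 x 12 mm fixed to the worktop, with a plate extension to the front on its -y side under the prop leg (in all it spans x -110..60, y -195..130 mm). Origin: centre of the main plate's underside; x points to the back (away from the robot at yaw 0), y along the shield's hinge, z up. The shield's hinge axis runs along y, 30 mm above the origin. It is turned by up to 0.35 rad.
- shield (a joint): Tilt of the shield in its foot, rad: 0 upright, positive leaning back (to the base's +x), negative tipped forward. It starts at its back stop, 0.30. The hinge is free, nothing holds it: the shield (about 0.9 kg with leg) falls back to the stop, or, from upright with the leg down, forward until the leg's foot lands on the plate at about -0.15, within a second. Two 14 mm square uprights at y = +-100 mm and a thin clear panel between them that ends 40 mm below the rail's axis.
- top_rail: The shield's top rail: bare round aluminium bar, 18 mm diameter, 236 mm long, part of the shield. Origin: its middle, on its axis, 210 mm from the shield's hinge axis (240 mm above the worktop when upright); y along the bar, z along the shield's uprights (tilts with it). Nothing is fixed to it between the uprights.
- prop_leg (a joint): Turn of the prop leg on its hub, rad: 0 folded up parallel to the uprights (start, leaning back with the shield against a stop), growing as it swings forward to the base's -x and down, 2.53 at its lower stop. Weight alone holds it: it tips over centre when it passes the vertical (a turn equal to the shield's tilt, 0.30 at the start) and then falls on by itself to the lower stop within about 2 s. Moving it takes less than 1 N.
- leg_foot (a point): Middle of the rubber cross-bar (42 mm long along y, 14 mm diameter) at the free end of the leg, 134 mm from the hub. The leg itself is a steel rod 10 mm thick, beside the shield, 65 mm outside the right-hand (-y) upright's axis, with nothing in front of or behind it. Folded up, the foot stands about 265 mm above the worktop.
- leg_hub (a point): Centre of the leg's hub, on a stub axle on the shield's -y side: 110 mm up the shield from its hinge axis, at y = -165 mm in the base frame. The leg turns about the y direction here.
- reagent_bottle_4: Bystander: small white bottle with a black cap, 48 x 48 x 85 mm, origin at the centre of its underside.
- vial_1: Bystander: small vial with a black cap, 30 x 30 x 58 mm, origin at the centre of its underside.
- salt_jar: Bystander: jar with a blue lid, 64 x 64 x 75 mm, origin at the centre of its underside.

How it is judged:
By the outcome, as a careful person would: the job done as asked, in the order asked, and still so for the second after the job is handed in, while the arm keeps its last pose, push and grip.
It also fails if it takes over 48 s, if anything falls off the work surface, if the arm or the gripper's body presses on something with over 40 N, if the wrist force passes 120 N, or if a joint passes its speed limit or range.

## Working session

There is one attempt and no reset: what is moved stays moved. The work goes in short steps, Python scripts to look and compute and a shell command to move; the robot and the scene stay as the last step left them, time stands still between calls to the robot, and variables do not carry over. Pictures are saved under pics/ and viewed, at most 10 in all, crops included, and the job is handed in when it is done.

```bash
ls; mkdir -p pics; cat > h.py <<'E'
import numpy as np,cv2
from scipy.spatial.transform import Rotation as R
from workcell import manip
def cal(n):
    c=manip.get_calibration(n); return c,R.from_quat(c["orientation"]).as_matrix(),np.array(c["xyz"])
def ray(n,px):
    c,M,t=cal(n); d=np.array([(px[0]-c["cx"])/c["fx"],-(px[1]-c["cy"])/c["fy"],-1.]); return t,M@d
def pt(n,px,z):
    t,d=ray(n,px); return t+d*z
def proj(n,P):
    c,M,t=cal(n); q=M.T@(np.array(P)-t); return np.array([c["cx"]+c["fx"]*q[0]/-q[2],c["cy"]-c["fy"]*q[1]/-q[2]])
def tri(pa,pb,na="scene",nb="top"):
    a,d=ray(na,pa);b,e=ray(nb,pb);d=d/np.linalg.norm(d);e=e/np.linalg.norm(e)
    s=np.linalg.lstsq(np.c_[d,-e],b-a,rcond=None)[0]; p,q=a+s[0]*d,b+s[1]*e
    return (p+q)/2,np.linalg.norm(p-q)
E
python3 - <<'E'
from h import *
np.set_printoptions(precision=3,suppress=True)
print(manip.get_obs())
for n in("scene","top"):
    print(manip.get_calibration(n))
    im,d=manip.camera(n); cv2.imwrite(f"pics/{n}0.png",im[:,:,::-1]); np.save(f"{n}_d.npy",d)
D={}
for t in ("shield_base","top_rail","leg_foot","leg_hub","reagent_bottle_4","vial_1","salt_jar"):
    for n in("scene","top"):
        r=manip.tip_of(t,n)[:2]; print(t,n,[(np.round(k["pixel"],1),round(k["p"],2)) for k in r])
        if r: D[t,n]=r[0]["pixel"]
    if (t,"scene") in D and (t,"top") in D: print("   ",*tri(D[t,"scene"],D[t,"top"]))
E
```

```text
pics
{'clock': 0.0, 'joint_pos': array([ 1.087,  0.333, -0.065,  1.461,  0.022,  1.35 , -0.089]), 'joint_velocities': array([ 0.002,  0.001, -0.   , -0.001,  0.002, -0.   , -0.001]), 'tau': array([  0.001, -62.543,   0.05 , -39.16 ,   0.016,   0.01 ,  -0.   ]), 'position': array([ 0.278, -0.559,  0.245]), 'ee_rot': array([ 0.974,  0.228, -0.   , -0.001]), 'ft_force': array([ 0.059, -0.812, -0.528]), 'torque': array([-0.002,  0.037, -0.043]), 'grasp_force': 0.0, 'grip_width': 1.0054024971972222}
{'fx': 368.663551227463, 'fy': 368.663551227463, 'cx': 327.6456363807218, 'cy': 201.7249732538343, 'xyz': array([ 0.681, -0.557,  0.674]), 'orientation': array([0.444, 0.026, 0.071, 0.893])}
{'fx': 499.40648940573726, 'fy': 499.40648940573726, 'cx': 321.5471986523402, 'cy': 200.57036592015328, 'xyz': array([0.416, 0.103, 1.337]), 'orientation': array([ 0.069, -0.05 , -0.703,  0.706])}
shield_base scene [(array([294.6, 242.5]), 0.87)]
shield_base top [(array([330. , 249.9]), 0.56)]
    [0.506 0.114 0.018] 0.0038682594464351694
top_rail scene [(array([321.6, 174.7]), 0.89)]
top_rail top [(array([322.3, 215.4]), 0.6)]
    [0.571 0.131 0.222] 0.0010358912513165402
leg_foot scene [(array([309.2, 204.5]), 0.78)]
leg_foot top [(array([402.7, 209.9]), 0.78)]
    [ 0.577 -0.044  0.27 ] 0.0008790484761859795
leg_hub scene [(array([290.1, 255.5]), 0.78)]
leg_hub top [(array([395.3, 234.7]), 0.77)]
    [ 0.536 -0.043  0.134] 0.002297433486505289
reagent_bottle_4 scene [(array([375. , 326.8]), 0.74)]
reagent_bottle_4 top [(array([402.8, 173. ]), 0.92), (array([307.5, 175.3]), 0.68)]
    [ 0.722 -0.084 -0.007] 0.0004774792274209036
vial_1 scene [(array([370.5, 243. ]), 0.5)]
vial_1 top [(array([310.7, 175. ]), 0.41)]
    [0.705 0.167 0.   ] 0.01677324122520895
salt_jar scene [(array([328.6, 197. ]), 0.62)]
salt_jar top [(array([246. , 224.5]), 0.67), (array([400.9, 213.4]), 0.17)]
    [0.567 0.339 0.009] 0.016813229503820547
```

View pics/scene0.png

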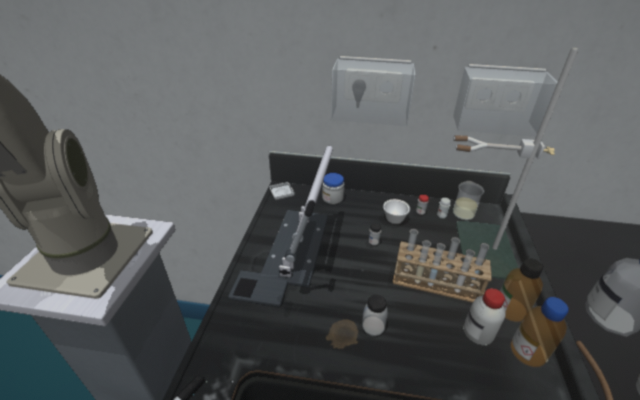

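View pics/top0.png

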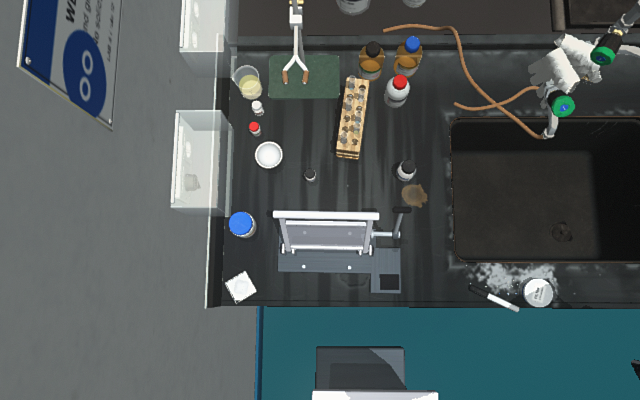

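```bash
python3 - <<'E'
from h import *
np.set_printoptions(precision=3,suppress=True)
# rail axis: trace in both views, end points
for n in("scene","top"):
    for t in("top_rail","prop_leg"):
        r=manip.trace(t,n)
        if r:
            m=r[0]["pixels"]; ys,xs=np.nonzero(m)
            c=np.c_[xs,ys].astype(float); mu=c.mean(0); v=np.linalg.svd(c-mu,full_matrices=False)[2][0]; s=(c-mu)@v
            d=np.load(f"{n}_d.npy"); P=np.array([pt(n,p,d[int(p[1]),int(p[0])]) for p in c])
            P=P[np.isfinite(P).all(1)]; 
            print(n,t,round(r[0]["p"],2),r[0]["box"],mu,"ends",mu+v*s.min(),mu+v*s.max(),"3d med",np.median(P,0))
            if t=="top_rail":
                k=(P[:,2]>.19)&(P[:,2]<.26)
                vx,vy,x0,y0=cv2.fitLine(P[k][:,:2].astype(np.float32),cv2.DIST_HUBER,0,.01,.01).ravel()
                print("  line dir",vx,vy,"yaw",np.arctan2(-vx,vy),"mid",x0,y0,"z",np.percentile(P[k][:,2],[5,50,95]))
E
```

```text
scene top_rail 0.91 [307.7, 142.9, 332.5, 203.7] [320.096 173.845] ends [329.899 145.309] [310.676 201.263] 3d med [0.571 0.109 0.238]
  line dir 0.021941764 0.99975926 yaw -0.021943524 mid 0.57128286 0.12593435 z [0.233 0.238 0.24 ]
scene prop_leg 0.7 [282.0, 200.4, 312.9, 257.3] [301.124 229.03 ] ends [312.25  200.096] [290.167 257.526] 3d med [ 0.558 -0.048  0.206]
top top_rail 0.8 [271.6, 209.9, 379.1, 218.7] [325.904 214.974] ends [272.982 214.102] [377.036 215.815] 3d med [0.57  0.118 0.237]
  line dir 0.012621977 0.99992037 yaw -0.012622312 mid 0.57034296 0.1227246 z [0.232 0.238 0.242]
top prop_leg 0.52 [390.6, 207.4, 410.8, 239.5] [398.809 219.201] ends [403.047 206.048] [392.868 237.635] 3d med [ 0.566 -0.04   0.233]
```

The scene picture shows the rail from about (329,147) to (310,202), the folded leg's foot at (309,205) and its hub at (288,266). The top picture shows the rail from (275,214) to (378,216) and the foot at (402,209), with nothing close behind the leg. Base yaw comes out at about -0.02.

```bash
cat >> h.py <<'E'
YAW=-0.017
B=np.array([.509,.122,0.])
def tool(tilt=0):  # tool x along hinge y, z down along the uprights
    return R.from_euler('z',YAW)*R.from_euler('y',tilt)*R.from_matrix(np.array([[0,1,0],[1,0,0],[0,0,-1.]]).T)
def go(P,Rt):
    o=manip.get_obs(); R0=R.from_quat(o["ee_rot"])
    return np.round(np.r_[R0.inv().apply(np.array(P)-o["position"])/.05, np.degrees((R0.inv()*Rt).as_rotvec())/8],2)
def show():
    o=manip.get_obs()
    print({k:np.round(o[k],3) for k in("clock","position","ee_rot","joint_pos","ft_force","grip_width","grasp_force")})
E
python3 -c "
from h import *
print(tool().as_matrix(),go([.278,-.56,.40],tool()*1),go([.64,-.05,.38],tool()),manip.tip_reach)"
```

```text
Traceback (most recent call last):
TypeError: Argument 'other' has incorrect type (expected scipy.spatial.transform._rotation.Rotation, got int)
```

```bash
python3 -c "
from h import *
print(tool().as_matrix().round(2),go([.278,-.56,.40],tool()),go([.64,-.05,.38],tool()),manip.tip_reach)"
```

```text
[[ 0.02  1.    0.  ]
 [ 1.   -0.02  0.  ]
 [ 0.    0.   -1.  ]] [ 0.    0.   -3.09  0.    0.   -7.83] [11.02 -5.91 -2.69  0.    0.   -7.83] 0.014
```

```bash
python3 -m pendant '[[0,0,-1,0,0,0,-1],[0.3,-0.2,-2,0,0,-0.5,-1],[1,-0.6,-2.7,0,0,-1,-1],[2,-1.1,-2.7,0,0,-2,-1],[3,-1.6,-2.7,0,0,-3,-1],[4,-2.1,-2.7,0,0,-4,-1],[5,-2.7,-2.7,0,0,-5,-1],[6,-3.2,-2.7,0,0,-6,-1],[7,-3.7,-2.7,0,0,-7,-1],[8,-4.3,-2.7,0,0,-7.8,-1]]'; python3 -c "
from h import *
show();print(go([.64,-.05,.38],tool()),go([.64,-.05,.25],tool()))"
```

```text
clock: 2.25
position: [0.5414, -0.1881, 0.3804]
ee_rot: [0.713, 0.701, -0.0, 0.0]
ft_force: [0.5, -0.2, -0.6]
grip_width: -0.002
grasp_force: 0.0
{'clock': np.float64(2.25), 'position': array([ 0.541, -0.188,  0.38 ]), 'ee_rot': array([ 0.713,  0.701, -0.   ,  0.   ]), 'joint_pos': array([ 0.632,  0.215, -0.458,  1.346,  0.095,  1.602,  0.168]), 'ft_force': array([ 0.464, -0.176, -0.567]), 'grip_width': np.float64(-0.002), 'grasp_force': np.float64(0.0)}
[ 2.8   1.92  0.01  0.    0.   -0.  ] [ 2.8   1.92  2.61  0.    0.   -0.  ]
```

```bash
python3 -m pendant '[[0.5,0.8,0,0,0,0,-1],[1.1,1.5,0,0,0,0,-1],[1.9,1.92,0,0,0,0,-1],[2.6,1.92,0,0,0,0,-1],[2.8,1.92,0.3,0,0,0,-1],[2.8,1.92,1,0,0,0,-1],[2.8,1.92,1.8,0,0,0,-1],[2.8,1.92,2.4,0,0,0,-1],[2.8,1.92,2.6,0,0,0,-1],[2.8,1.92,2.6,0,0,0,-1]]'; python3 -c "
from h import *
show()
im,d=manip.camera('scene');cv2.imwrite('pics/s1.png',cv2.resize(im[120:320,200:440,::-1],None,fx=3,fy=3))"
```

```text
clock: 3.5
position: [0.6394, -0.0521, 0.2503]
ee_rot: [0.715, 0.699, -0.0, -0.0]
ft_force: [-1.1, 0.1, 0.6]
grip_width: -0.001
grasp_force: 0.0
{'clock': np.float64(3.5), 'position': array([ 0.639, -0.052,  0.25 ]), 'ee_rot': array([ 0.715,  0.699, -0.   , -0.   ]), 'joint_pos': array([ 0.393,  0.414, -0.52 ,  1.383,  0.205,  1.398, -0.147]), 'ft_force': array([-1.137,  0.124,  0.585]), 'grip_width': np.float64(-0.001), 'grasp_force': np.float64(0.0)}
```

View pics/s1.png

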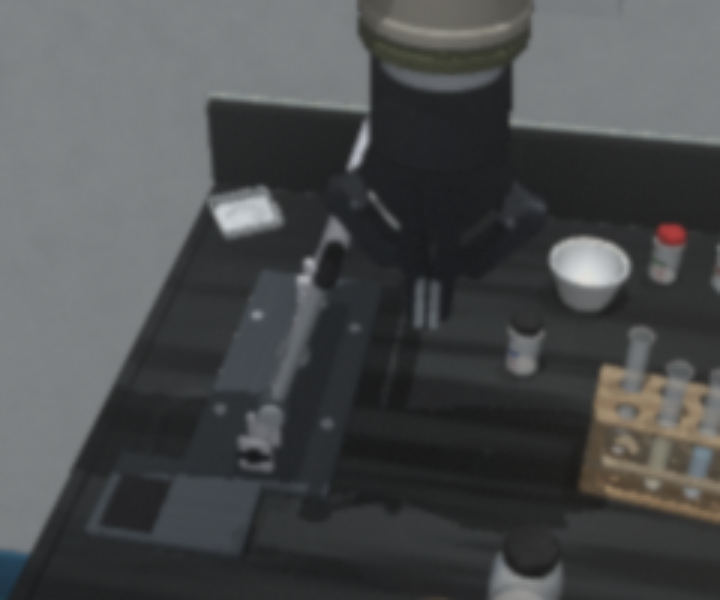

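The picture shows the closed fingers behind the leg foot, with the tips at crop (425,325) and the foot at (330,262). Nothing is in the way, so I'll push forward.

```bash
python3 -m pendant '[[0,-0.4,0,0,0,0,-1],[0,-0.7,0,0,0,0,-1],[0,-0.95,0,0,0,0,-1],[0,-1.2,0,0,0,0,-1],[0,-1.45,0,0,0,0,-1],[0,-1.7,0,0,0,0,-1],[0,-1.9,0,0,0,0,-1],[0,-2.1,0,0,0,0,-1],[0,-2.3,0,0,0,0,-1],[0,-2.3,0,0,0,0,-1]]'; python3 -c "
from h import *
show()
for n in('scene','top'):
    im,d=manip.camera(n)
    print([(k['pixel'],k['p']) for k in manip.tip_of('leg_foot',n)[:2]])
    if n=='scene':cv2.imwrite('pics/s2.png',cv2.resize(im[120:320,200:440,::-1],None,fx=3,fy=3))"
```

```text
clock: 4.8
position: [0.5241, -0.0491, 0.2505]
ee_rot: [0.715, 0.7, -0.0, 0.0]
ft_force: [-0.6, -0.2, -0.0]
grip_width: -0.0
grasp_force: 0.0
{'clock': np.float64(4.8), 'position': array([ 0.524, -0.049,  0.251]), 'ee_rot': array([ 0.715,  0.7  , -0.   ,  0.   ]), 'joint_pos': array([ 0.505,  0.152, -0.547,  1.689,  0.082,  1.323, -0.078]), 'ft_force': array([-0.606, -0.21 , -0.029]), 'grip_width': np.float64(-0.0), 'grasp_force': np.float64(0.0)}
[([252.7, 202.7], 0.6)]
[([401.6, 271.5], 0.58)]
```

View pics/s2.png

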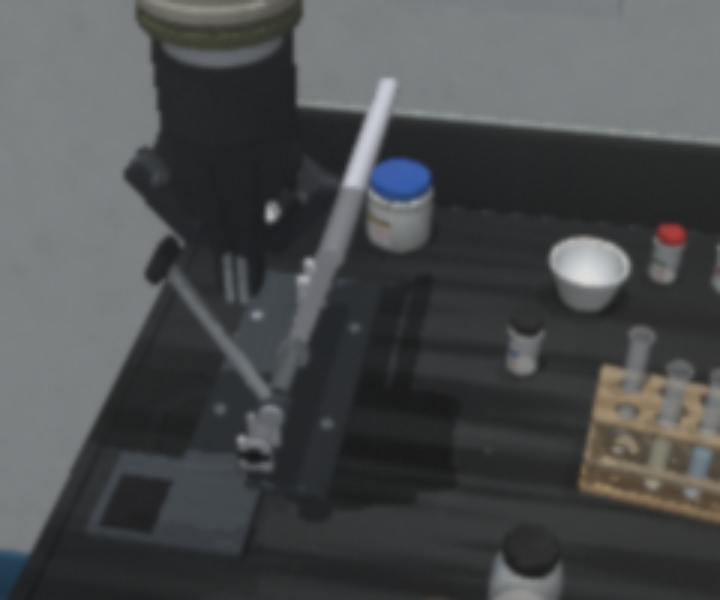

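The leg is past centre and falling forward, with its foot at crop (160,258). Next I'll go above the rail with the jaws open and the tool tilted with the shield.

```bash
python3 -c "
from h import *
rail=np.array([.5705,.122,.2295]);T=tool(.3);z=T.apply([0,0,1])
print(go(rail-.09*z,T),rail-.09*z,z)"
```

```text
[ 3.44  1.37 -1.3   2.15 -0.   -0.03] [0.59709298 0.12154788 0.31548028] [-0.29547751  0.0050236  -0.95533649]
```

```bash
python3 -m pendant '[[0,0,-0.9,0,0,0,-1],[0.2,0.2,-1.7,0.3,0,0,-0.5],[1,0.5,-1.9,0.7,0,0,0],[1.7,0.8,-1.9,1.2,0,0,1],[2.4,1.1,-1.7,1.7,0,0,1],[3,1.37,-1.5,2.15,0,0,1],[3.44,1.37,-1.3,2.15,0,0,1],[3.44,1.37,-1.3,2.15,0,0,1],[3.44,1.37,-1.3,2.15,0,0,1],[3.44,1.37,-1.3,2.15,0,0,1]]'; python3 -c "
from h import *
np.set_printoptions(precision=4,suppress=True)
rail=np.array([.5705,.122,.2295]);T=tool(.3);z=T.apply([0,0,1])
show()
D={}
for n in('scene','top'):
    im,d=manip.camera(n)
    for t in ('leg_foot','leg_hub'):
        r=manip.tip_of(t,n)
        print(n,t,[(k['pixel'],k['p']) for k in r[:2]])
        if r:D[t,n]=r[0]['pixel']
    if n=='scene':cv2.imwrite('pics/s3.png',cv2.resize(im[120:320,200:440,::-1],None,fx=3,fy=3))
for t in ('leg_foot','leg_hub'):
    if (t,'scene') in D and (t,'top') in D: print(t,*tri(D[t,'scene'],D[t,'top']))
print(go(rail+.005*z,T))"
```

```text
clock: 6.25
position: [0.5968, 0.1201, 0.3165]
ee_rot: [0.707, 0.691, -0.104, -0.106]
ft_force: [0.2, -1.1, 0.3]
grip_width: 1.0
grasp_force: 0.0
{'clock': np.float64(6.25), 'position': array([0.597, 0.12 , 0.316]), 'ee_rot': array([ 0.707,  0.691, -0.104, -0.106]), 'joint_pos': array([ 0.129,  0.56 , -0.605,  1.095,  0.182,  1.842, -0.441]), 'ft_force': array([ 0.162, -1.098,  0.255]), 'grip_width': np.float64(1.0), 'grasp_force': np.float64(0.0)}
scene leg_foot [([245.4, 272.5], 0.6)]
scene leg_hub [([292.2, 257.1], 0.93)]
top leg_foot []
top leg_hub []
[ 0.    0.01  1.9   0.   -0.01 -0.03]
```

View pics/s3.png

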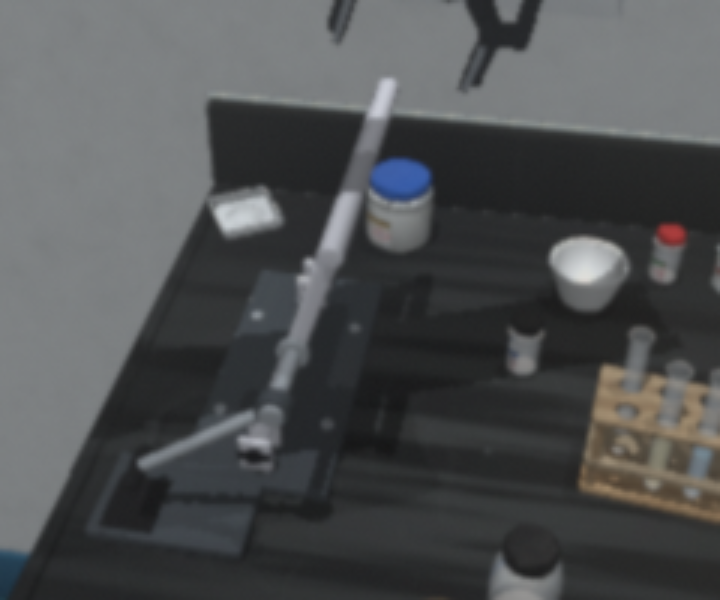

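The leg is down, with its foot at crop about (150,462). Now I'll descend and grip the rail, then compare the foot with where the stop should put it.

```bash
python3 -m pendant '[[0,0,0.4,0,0,0,1],[0,0,0.8,0,0,0,1],[0,0,1.2,0,0,0,1],[0,0,1.6,0,0,0,1],[0,0,1.9,0,0,0,1],[0,0,1.9,0,0,0,1],[0,0,1.9,0,0,0,-1],[0,0,1.9,0,0,0,-1],[0,0,1.9,0,0,0,-1],[0,0,1.9,0,0,0,-1]]' 50; python3 -c "
from h import *
np.set_printoptions(precision=4,suppress=True)
show()
print('exp foot',proj('scene',[.5415-.106,-.045,.053]),proj('scene',[.5415,-.043,.135]))
im,d=manip.camera('scene')
for t in ('leg_foot','leg_hub'): print(t,[(k['pixel'],k['p']) for k in manip.tip_of(t,'scene')[:2]])
cv2.imwrite('pics/s4.png',cv2.resize(im[120:320,200:440,::-1],None,fx=3,fy=3))
"
```

```text
clock: 7.8
position: [0.5686, 0.1222, 0.225]
ee_rot: [0.706, 0.692, -0.105, -0.107]
ft_force: [0.2, -0.6, 0.9]
grip_width: 0.197
grasp_force: 48.6
{'clock': np.float64(7.8), 'position': array([0.569, 0.122, 0.225]), 'ee_rot': array([ 0.706,  0.692, -0.105, -0.107]), 'joint_pos': array([ 0.173,  0.536, -0.615,  1.329,  0.175,  1.641, -0.447]), 'ft_force': array([ 0.224, -0.603,  0.892]), 'grip_width': np.float64(0.197), 'grasp_force': np.float64(48.649)}
exp foot [247.141  276.7753] [293.2845 255.3496]
leg_foot []
leg_hub [([289.5, 257.8], 0.56), ([331.7, 198.7], 0.24)]
```

View pics/s4.png

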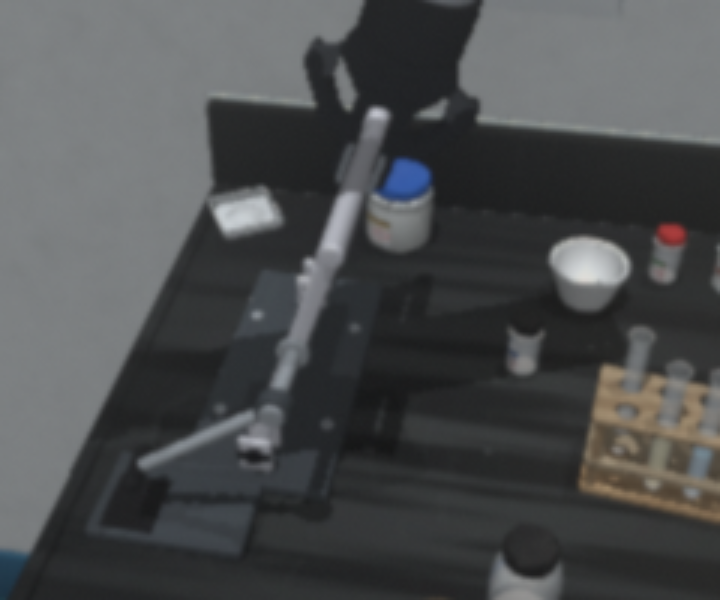

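The rail is gripped: opening about 17 mm, 49 N. The foot is unchanged at about scene (249,274), against (247,277) expected at the stop, so the leg is fully down. Now I'll swing the shield up on its arc, stopping just short of upright.

```bash
python3 -m pendant '[[0,-0.12,0,-0.22,0,0,-1],[0,-0.29,0.01,-0.5,0,0,-1],[0,-0.45,0.03,-0.79,0,0,-1],[0,-0.61,0.05,-1.07,0,0,-1],[0,-0.77,0.07,-1.36,0,0,-1],[0,-0.9,0.1,-1.58,0,0,-1],[0,-1.01,0.13,-1.79,0,0,-1],[0,-1.09,0.15,-1.93,0,0,-1],[0,-1.15,0.17,-2.04,0,0,-1],[0,-1.15,0.17,-2.04,0,0,-1]]' 50; python3 - <<'E'
from h import *
np.set_printoptions(precision=4,suppress=True)
show(); o=manip.get_obs(); T=R.from_quat(o["ee_rot"]); z=T.apply([0,0,1])
g=o["position"]-.005*z; print("grip",g,"tool tilt",np.arctan2(-z[0],-z[2]))
D={}
for n in('scene','top'):
    im,d=manip.camera(n)
    for t in ('leg_foot','leg_hub','shield_base'):
        r=manip.tip_of(t,n); print(n,t,[(k['pixel'],round(k['p'],2)) for k in r[:2]])
        if r:D[t,n]=r[0]['pixel']
    cv2.imwrite(f'pics/{n}5.png',cv2.resize(im[120:320,200:440,::-1],None,fx=3,fy=3))
for t in ('leg_foot','leg_hub','shield_base'):
    if (t,'scene') in D and (t,'top') in D: print(t,*tri(D[t,'scene'],D[t,'top']))
# hinge/foot geometry from first top+scene depth: plate points z~.012
P=[]
im,d=manip.camera('top'); r=manip.trace('shield_base','top')
if r:
    ys,xs=np.nonzero(r[0]["pixels"]); P=np.array([pt('top',(x,y),d[y,x]) for x,y in zip(xs,ys)])
    P=P[(abs(P[:,2]-.012)<.008)]; print("plate x range",np.percentile(P[:,0],[1,99]),"y",np.percentile(P[:,1],[1,99]),"z",np.median(P[:,2]))
    m=P[(P[:,1]>.02)&(P[:,1]<.22)]
    e=[(y,m[abs(m[:,1]-y)<.01][:,0].min(),m[abs(m[:,1]-y)<.01][:,0].max()) for y in np.arange(.03,.22,.03) if (abs(m[:,1]-y)<.01).any()]; print(np.array(e))
E
```

```text
clock: 9.2
position: [0.5112, 0.1231, 0.234]
ee_rot: [0.715, 0.7, -0.005, -0.005]
ft_force: [0.3, -2.3, 7.0]
grip_width: 0.189
grasp_force: 50.2
{'clock': np.float64(9.2), 'position': array([0.511, 0.123, 0.234]), 'ee_rot': array([ 0.715,  0.7  , -0.005, -0.005]), 'joint_pos': array([ 0.283,  0.19 , -0.673,  1.699,  0.117,  1.309, -0.434]), 'ft_force': array([ 0.29 , -2.307,  7.035]), 'grip_width': np.float64(0.189), 'grasp_force': np.float64(50.184)}
grip [0.5112 0.1231 0.239 ] tool tilt 0.01376559463391315
scene leg_foot [([243.7, 280.2], 0.8)]
scene leg_hub [([275.5, 254.9], 0.87)]
scene shield_base [([293.3, 248.2], 0.58)]
top leg_foot [([388.5, 281.7], 0.48)]
top leg_hub [([393.8, 245.8], 0.73), ([402.3, 170.7], 0.48)]
top shield_base []
leg_foot [ 0.4244 -0.0369  0.031 ] 0.004225677069206974
leg_hub [ 0.5074 -0.0409  0.1293] 0.007536989033524301
plate x range [0.4027 0.5664] y [-0.0688  0.2525] z 0.01180534055193716
[[0.03   0.5507 0.5668]
 [0.18   0.4504 0.4893]
 [0.21   0.4551 0.5473]]
```

View pics/scene5.png

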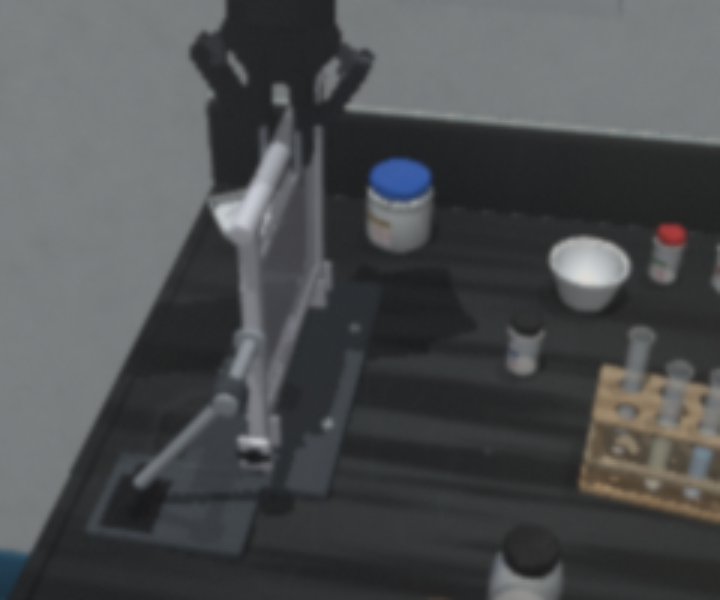

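The shield is nearly upright and the leg is at its stop with its foot clear of the plate. The grip is at x=0.511 and the hinge at about 0.5088, so about 0.012 rad remains. I'll make a small final correction and hold.

```bash
python3 -m pendant '[[0,-0.02,0,-0.04,0,0,-1],[0,-0.05,-0.01,-0.09,0,0,-1],[0,-0.05,-0.01,-0.09,0,0,-1],[0,-0.05,-0.01,-0.09,0,0,-1],[0,-0.05,-0.01,-0.09,0,0,-1],[0,-0.05,-0.01,-0.09,0,0,-1],[0,-0.05,-0.01,-0.09,0,0,-1],[0,-0.05,-0.01,-0.09,0,0,-1],[0,-0.05,-0.01,-0.09,0,0,-1],[0,-0.05,-0.01,-0.09,0,0,-1]]' 50; python3 - <<'E'
from h import *
show(); o=manip.get_obs(); z=R.from_quat(o["ee_rot"]).apply([0,0,1]); print(o["position"]-.005*z,np.arctan2(-z[0],-z[2]),abs(o["joint_velocities"]).max())
im,d=manip.camera('scene'); print([(k['pixel'],round(k['p'],2)) for k in manip.tip_of('leg_foot','scene')[:1]])
# upright lean: panel/upright pixels from depth, near the -y upright
c=[]
for v in range(200,290):
    for u in range(250,330):
        if d[v,u]>0: c.append(pt('scene',(u,v),d[v,u]))
c=np.array(c); k=(abs(c[:,1]-.02)<.012)&(c[:,2]>.06)&(c[:,2]<.21)&(abs(c[:,0]-.509)<.03); q=c[k]
print(len(q),"back-face lean",np.polyfit(q[:,2],q[:,0],1) if len(q)>5 else None)
for lo in(.06,.09,.12,.15,.18):
    s=q[(q[:,2]>lo)&(q[:,2]<lo+.03)]
    if len(s): print(lo,s[:,0].min().round(4),s[:,0].max().round(4))
E
```

```text
clock: 10.95
position: [0.5087, 0.1232, 0.234]
ee_rot: [0.715, 0.7, -0.001, -0.001]
ft_force: [0.1, -3.8, 4.4]
grip_width: 0.193
grasp_force: 50.0
{'clock': np.float64(10.95), 'position': array([0.509, 0.123, 0.234]), 'ee_rot': array([ 0.715,  0.7  , -0.001, -0.001]), 'joint_pos': array([ 0.287,  0.175, -0.674,  1.713,  0.112,  1.296, -0.432]), 'ft_force': array([ 0.098, -3.769,  4.447]), 'grip_width': np.float64(0.193), 'grasp_force': np.float64(50.037)}
[0.50871062 0.12315221 0.23899577] 0.002835903273614817 0.0027781186338274298
[([244.1, 276.8], 0.81)]Traceback (most recent call last):
  File "<stdin>", line 8, in <module>
  File "h.py", line 9, in pt
    t,d=ray(n,px); return t+d*z
        ~~~^^^^^^
  File "h.py", line 7, in ray
    c,M,t=cal(n); d=np.array([(px[0]-c["cx"])/c["fx"],-(px[1]-c["cy"])/c["fy"],-1.]); return t,M@d
          ~~~^^^
  File "h.py", line 5, in cal
    c=manip.get_calibration(n); return c,R.from_quat(c["orientation"]).as_matrix(),np.array(c["xyz"])
ValueError: time passes only in moves, steps and waits
```

```bash
python3 -c "
from workcell import manip
print(manip.hand_in())"
```

```text
the job is handed in; nothing more can be done
None
```

The job is handed in at about 11 s: the leg was flipped down to its stop while the shield leaned back, and the gripper is holding the rail at 50 N with the shield still and within about 0.01 rad of upright; a last camera check of the shield's lean failed, so that figure comes from the grip position.

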